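Find the full can by weight and clamp it in the paint shaker

TASK

The three cans in the blue rack look alike, but only one is still full: find it by its weight. Stand the full can in the green shaker's cradle, between the side rails and the two end plates, and let go of it, then slide the red-handled clamp up until you feel it stop with the can held snugly against the yellow end plate. The other two cans must end up standing in bays of the rack, and the other things on the bench must be left where they are.

Things in the scene. Friction and masses are not known exactly. Their poses are not given: they have to be found in the camera images.
- rack: fixed blue rack, 80 (x) by 192 (y) mm, on either side of the bench, turned up to 0.4 rad; origin under its centre. Four partitions 4 mm thick, tops 128 mm above the bench, leave three bays 58 mm wide at y = -62, 0, 62 mm. Bay floor 6 mm up. Ends (-x, +x) open above a 14 mm lip: a can in a bay can be gripped only across its 64 mm length (fingers closing along rack x)
- can_a: metal can, black and purple label, green cap, one of three that look alike: 64 (x) by 50 (y) by 130 mm high, plus cap 26 mm across, 18 mm tall, 12 mm off centre to +x; origin at the centre of its underside. Starts in a rack bay, its x along the rack's x. The full can weighs about 0.8 kg (0.68 to 0.92), the other two under 0.45 kg each
- can_b: metal can, black and purple label, green cap, one of three that look alike: 64 (x) by 50 (y) by 130 mm high, plus cap 26 mm across, 18 mm tall, 12 mm off centre to +x; origin at the centre of its underside. Starts in a rack bay, its x along the rack's x. The full can weighs about 0.8 kg (0.68 to 0.92), the other two under 0.45 kg each
- can_c: metal can, black and purple label, green cap, one of three that look alike: 64 (x) by 50 (y) by 130 mm high, plus cap 26 mm across, 18 mm tall, 12 mm off centre to +x; origin at the centre of its underside. Starts in a rack bay, its x along the rack's x. The full can weighs about 0.8 kg (0.68 to 0.92), the other two under 0.45 kg each
- shaker: fixed green paint shaker, housing x -140 to 130, y +-85, 60 mm high; origin on the bench under the cradle's middle, x from clamp to yellow end plate (inner face x = 42 mm). Side rails 20 mm high leave 56 mm across y: the can goes in with its 64 mm along x. Both plates rise 126 mm above the cradle floor, no finger room at the can's ends: hold it across its 50 mm (regrasp on the bench)
- cradle (a point): centre of the cradle floor, 64 mm above the bench, axes as the shaker's; a can seated in the cradle has its origin near here, and 10 mm on in +x when it bears on the yellow plate
- clamp (a joint): slide of the clamp towards the yellow plate, m: 0 fully open (84 mm between plates), about 0.020 when it holds a 64 mm can against the yellow plate, at most 0.034; starts at 0 to 0.008. Stiff (3 N), stays where left. Clamp plate steel, 50 mm wide, face at x = -42 mm + joint in the shaker's frame
- clamp_grip (a point): point on the clamp's upright red handle, to be gripped or pushed: handle 20 mm (shaker's x) by 32 mm (shaker's y), from 79 to 189 mm above the bench; the point is on its axis 170 mm above the bench and 57 mm behind the clamp plate's middle. It moves with the clamp; axes as the shaker's
- tin: open steel paint tin with purple paint and a wooden stir stick standing in it, 84 mm across, 105 mm high, stick rising to 210 mm; origin under its centre; leave alone
- lid: purple-stained tin lid lying flat on the bench, 88 mm across, 8 mm thick; origin under its centre; leave alone
- flask: small white bottle with red cap, 40 mm across, 75 mm high, in front of the rack; origin under its centre; leave alone
- cup: clear plastic mixing cup, 76 mm across, 85 mm high, behind the rack; origin under its centre; leave alone
- spray: red spray can, 60 mm across, 150 mm high, behind the shaker; origin under its centre; leave alone
- tape: yellow roll of tape lying flat, 90 mm across, 24 mm high; origin under its centre; leave alone
Things that resemble listed ones, but are neither listed nor needed, are in the scene too. Leave any turquoise look-alike of the can_b alone.

How it is judged:
By the outcome, as a careful person would: the job done as asked, in the order asked, and still so for the second after the job is handed in, with the robot touching nothing.
It also fails if it takes over 72 s, if anything falls off the work surface, if the arm or the gripper's body presses on something with over 40 N, if the wrist force passes 120 N, or if a joint passes its speed limit or range.

ROBOT

A 7-joint arm with a two-finger parallel gripper is mounted at the origin on the work surface. World frame = base frame: x ahead of the robot, y to its left, z up, the work surface at z = 0. Lengths are in m, angles in rad, forces in N, time in s.
With the tool pointing down it reaches from about 0.4 to 0.85 m from the base axis. Payload 10.4 kg.
Tool frame: the origin (TCP) lies between the finger pads; the fingertips stand tcp_to_tips ahead of it and the grasp point (between the pads) lies 8 mm behind it (tcp_to_tips is the distance from the TCP to the fingertips, in m); z points along the fingers, y is the line along which they close (so a half turn about z gives the same grasp; the last joint's range is limited). The gripper opens to 85 mm and grips with 20 to 120 N. Pads are 22 mm wide; open, the fingers measure 114 mm over their backs; the gripper's body (76 mm by 85 mm) begins 54 mm behind the grasp point. The pads swing forward as they close: fully open they stand 13 mm farther back than shut.
Start: joints at [-1.129, 0.332, -0.065, 1.46, 0.022, 1.35, -0.088], TCP at [0.28, 0.559, 0.242] pointing down, gripper open.
Joint ranges: [-2.6, 2.6], [-0.5, 2.12], [-1.47, 1.34], [0.16, 2.42], [-1.27, 4.41], [0.06, 2.06], [-2.6, 2.6]. Speed limits (rad/s): [2.22, 2.22, 2.79, 2.79, 3.14, 3.14, 3.14].

INTERFACE

Orientations are given as a unit quaternion [x, y, z, w].
In Python, from workcell import * gives the robot as it stands.
- The arm moves only by the tool apply_moves, never from a script. Its argument "rows" is a list of rows, each an object of numbers: "x", "y", "z": the shift along the tool's x, y, z in mm; "ax", "ay", "az": the turn, a rotation vector about the tool's x, y, z in degrees; "gripper": the closure, from 0 (fully open) to 1 (shut). A call has 1 to 5 rows; each row shifts and turns the commanded pose from where the row before left it, along the tool's axes as they then stand; what a row does not reach is not made up. A row lasts 1/12 s, in which the tool goes at most 41.7 mm and 7.16 degrees, less where a joint would pass 70% of its speed; a pose out of reach is approached as far as the arm can. A call with a gripper value outside its range is refused whole. The fingers move at their own pace and stop on an object; "newtons" is the grip in N (left out, the last holds). Time passes only in rows, so rows that do not move let the fingers close. It gives the time, the measured TCP pose, the force, the opening and the grip force at its end, in the units of the state.
- get_obs(): the state, without advancing time (a new reading comes with each control period).
- camera(name): name is "scene" or "top" or "wrist"; returns a dict with "color" (400x640x3 uint8, red, green, blue), "fov_y" (degrees; the focal length in pixels is half the picture's height over the tangent of half this angle, whatever the lens; pixels are square), "cx", "cy" (the principal point, pixels), "k1" (the pictures are not rectified: a ray, as slopes to the right and down, at radius r is drawn at 1 + k1 r^2 times it, then the intrinsics apply), "rvec" (rotation vector, rad) and "tvec" (3), from world to camera coordinates, as OpenCV has them. Camera axes: x right, y down, z forward; pixel columns grow to the right and rows downward; lengths in m; the calibration is good to about 2 mm. A picture is of the moment at which its call begins. There is no depth.
- hand_in(): hands the job in; it is judged then, once.
The state is a dict: "clock": time; "joint_pos": joint angles; "joint_velocities": joint speeds; "tau": joint torques, N m; "position": TCP position; "ee_rot": TCP orientation; "ft_force": force on the tool from outside, world axes, zero at the start; "torque": the same for the moment, N m; "grip_width": opening from 0.0 (shut) to 1.0 (fully open); "grasp_force": force on a finger pad.
Only numpy, scipy, OpenCV 4.12 (cv2) and the standard library are available. Lean on these libraries where they do the work, as an engineer would, in place of code of your own. Each camera call takes 0.05 s, during which the arm holds its last target. There are 200 camera calls.

## Working session

There is one attempt and no reset: what is moved stays moved. The work goes in short steps, Python scripts to look and compute and a tool call to move; the robot and the scene stay as the last step left them, time stands still between calls to the robot, and variables do not carry over. Pictures are saved under pics/ and viewed, at most 10 in all, crops included, and the job is handed in when it is done.

Besides the shell and the picture viewer there is one more tool, called by a JSON object that holds its "op" and its "data", one argument or row to a line. apply_moves: Moves the arm, as the interface text tells. Its arguments: {"type":"object","properties":{"rows":{"type":"array","items":{"type":"object","properties":{"x":{"type":"number"},"y":{"type":"number"},"z":{"type":"number"},"ax":{"type":"number"},"ay":{"type":"number"},"az":{"type":"number"},"gripper":{"type":"number"}}}},"newtons":{"type":"number"}},"required":["rows"]}

```bash
ls; mkdir -p pics
python3 - <<'E'
from workcell import *
import cv2,pickle
o=get_obs();print({k:o[k] for k in o})
try: print(tcp_to_tips)
except Exception as e: print(e)
d={}
for n in("scene","top","wrist"):
    c=camera(n);d[n]=c;cv2.imwrite(f'pics/{n}0.png',c['color'][:,:,::-1]);print(n,{k:c[k] for k in c if k!='color'})
pickle.dump(d,open('c0.pkl','wb'))
E
```

```text
pics
{'clock': 0.0, 'joint_pos': array([-1.1286346 ,  0.33288298, -0.0647076 ,  1.46098369,  0.02160326,
        1.34990128, -0.08848591]), 'joint_velocities': array([ 0.00024826, -0.00155204, -0.00131302,  0.00077799, -0.00156285,
       -0.00086351,  0.00106397]), 'tau': array([-1.37436276e-03, -6.25431561e+01,  4.81486064e-02, -3.91605735e+01,
        1.61113887e-02,  9.99105920e-03,  1.89311044e-05]), 'position': array([0.27996319, 0.55836478, 0.24148878]), 'ee_rot': array([ 2.30273633e-01,  9.73125638e-01, -7.27231195e-04, -1.35685696e-04]), 'ft_force': array([ 0.35923406,  0.62503178, -0.26570175]), 'torque': array([ 0.00068346, -0.01406209, -0.01560291]), 'grasp_force': 0.0, 'grip_width': 0.9965387658453397}
0.011
scene {'fov_y': 50.61822139100819, 'cx': 324.7584714834894, 'cy': 198.07257401002713, 'k1': -0.07441374347497218, 'rvec': array([ 0.98044967,  2.50435343, -1.03179835]), 'tvec': array([ 0.4388542 , -0.20206997,  1.51211634])}
top {'fov_y': 51.75391798197376, 'cx': 320.59162040594737, 'cy': 197.70994979945203, 'k1': -0.029287736525632907, 'rvec': array([ 2.17884018, -2.1962265 ,  0.12792464]), 'tvec': array([-0.00982463,  0.58640044,  0.94541935])}
wrist {'fov_y': 67.12338195544224, 'cx': 319.7534272938421, 'cy': 194.69353146078652, 'k1': -0.01253371870982106, 'rvec': array([-2.44145925, -1.50885488, -0.23224572]), 'tvec': array([-0.62394252, -0.03997072,  0.38039754])}
```

View pics/top0.png

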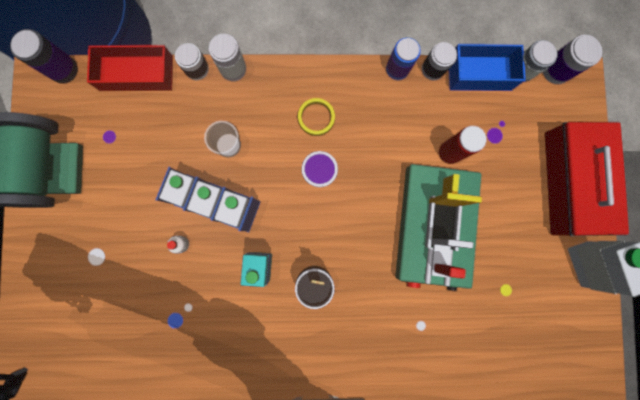

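View pics/scene0.png

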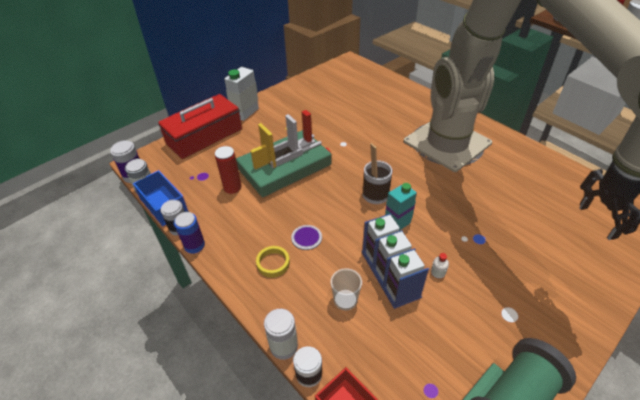

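The top view shows three white-topped cans in the blue rack, with green caps at (176,183), (204,193) and (231,204). The shaker is at (440,225), with its yellow plate at (460,190) and red handle at (450,270). Other things that could be taken for a target can: the turquoise look-alike at (253,270) and a white-topped, green-capped object off the bench at (632,258). I choose the three in the rack.

```bash
cat > h.py <<'E'
import numpy as np,cv2
from scipy.spatial.transform import Rotation as R
def ray(c,px):
    f=200/np.tan(np.radians(c['fov_y']/2));K=np.array([[f,0,c['cx']],[0,f,c['cy']],[0,0,1]])
    p=cv2.undistortPoints(np.array(px,float).reshape(-1,1,2),K,np.array([c['k1'],0,0,0.]))[:,0]
    M=R.from_rotvec(c['rvec']).as_matrix()
    d=np.c_[p,np.ones(len(p))]@M
    return -M.T@c['tvec'],d
def plane(c,px,z):
    o,d=ray(c,px);return o+d*((z-o[2])/d[:,2])[:,None]
def proj(c,P):
    f=200/np.tan(np.radians(c['fov_y']/2));K=np.array([[f,0,c['cx']],[0,f,c['cy']],[0,0,1]])
    return cv2.projectPoints(np.array(P,float).reshape(-1,3),c['rvec'],c['tvec'],K,np.array([c['k1'],0,0,0.]))[0][:,0]
def blobs(img,lo,hi,box,mn=20):
    h=cv2.cvtColor(img,cv2.COLOR_RGB2HSV);m=cv2.inRange(h,np.array(lo),np.array(hi))
    k=np.zeros_like(m);x0,y0,x1,y1=box;k[y0:y1,x0:x1]=m[y0:y1,x0:x1]
    cs,_=cv2.findContours(k,cv2.RETR_EXTERNAL,cv2.CHAIN_APPROX_NONE)
    return [c for c in cs if cv2.contourArea(c)>mn]
def rect(c,ct,z):
    P=plane(c,ct[:,0,:],z);r=cv2.minAreaRect((P[:,:2]*1000).astype(np.float32));return np.round(r[0],1),np.round(r[1],1),round(r[2],1)
def cen(ct):
    m=cv2.moments(ct);return [m['m10']/m['m00'],m['m01']/m['m00']]
E
python3 - <<'E'
import pickle;from h import *
d=pickle.load(open('c0.pkl','rb'));c=d['top'];im=c['color']
print('caps')
for b in blobs(im,(45,80,60),(75,255,255),(155,160,265,235)): print(cen(b),plane(c,[cen(b)],.15)[0].round(4))
print('whitetops')
for b in blobs(im,(0,0,150),(180,60,255),(155,160,265,235)): print(rect(c,b,.136))
print('housing')
for b in blobs(im,(45,60,30),(95,255,255),(395,155,490,292),300): print(rect(c,b,.06))
print('yellow')
for b in blobs(im,(22,120,100),(35,255,255),(395,155,490,292)): print(rect(c,b,.19),rect(c,b,.128),cen(b))
print('red')
for b in blobs(im,(0,150,80),(8,255,255),(425,255,475,282)): print(rect(c,b,.189),cen(b))
print('turq');
for b in blobs(im,(80,80,80),(100,255,255),(235,245,275,295)): print(rect(c,b,.13))
o=lambda n,p,z:print(n,plane(c,[p],z)[0].round(3))
o('flask',(177,244),.07);o('cup',(223,139),.085);o('tin',(315,287),.105);o('spray',(472,140),.15);o('turq',(254,272),.13);o('tape',(316,117),.02);o('stick',(317,282),.21);o('lid',(320,169),.008)
big=np.hstack([cv2.resize(im[155:240,150:270],None,fx=3.2,fy=3.2),cv2.resize(im[155:292,395:490],None,fx=3.2,fy=3.2)[:272]])
cv2.imwrite('pics/crop1.png',np.hstack([cv2.resize(im[155:240,150:270],(480,340),interpolation=2),cv2.resize(im[155:295,395:490],(231,340),interpolation=2)])[:,:,::-1])
E
```

```text
caps
[230.97855750487327, 202.09161793372317] [0.5674 0.1724 0.15  ]
[203.38505747126436, 192.25478927203062] [0.588 0.229 0.15 ]
[175.63186813186815, 181.29304029304026] [0.611  0.2863 0.15  ]
whitetops
(array([554.6, 176.8]), array([49.8, 66.1]), 71.1)
(array([575.5, 233.5]), array([49.6, 64.9]), 70.2)
(array([598.8, 291. ]), array([49.3, 65.1]), 69.3)
housing
(array([ 474.1, -340.8]), array([ 49.7, 196.2]), 82.4)
(array([ 518.9, -284.7]), array([171.6, 265.8]), 82.9)
yellow
(array([ 582.8, -298.4]), array([69.5, 55.6]), 71.9) (array([ 589.2, -322.3]), array([74.8, 59.9]), 71.9) [460.2679738562091, 192.9250879839115]
red
(array([ 423.6, -274.7]), array([31.3, 18.2]), 79.9) [456.46347941567063, 272.16998671978746]
turq
(array([428.2, 127.2]), array([50.5, 64.3]), 85.1)
flask [0.481 0.306 0.07 ]
cup [0.714 0.204 0.085]
tin [0.389 0.001 0.105]
spray [ 0.695 -0.333  0.15 ]
turq [0.424 0.127 0.13 ]
tape [ 0.783 -0.005  0.02 ]
stick [ 0.411 -0.001  0.21 ]
lid [ 0.658 -0.014  0.008]
```

View pics/crop1.png

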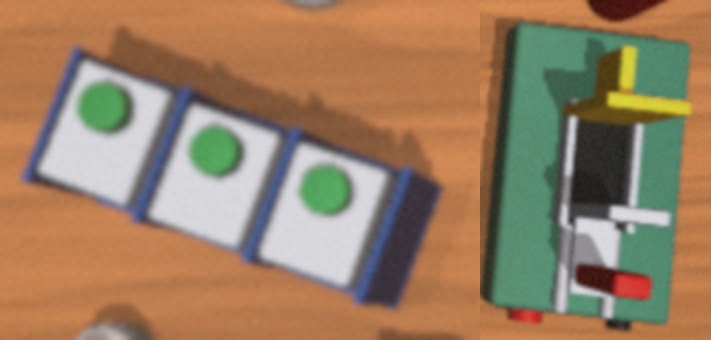

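The crop confirms three cans in the rack, each with a white top and green cap, and the rack is turned about -0.36 rad. The shaker stands at about -0.124 rad, with the yellow plate on its far (+x) side and the red handle on the near side.

```bash
cat > plan.py <<'E'
import sys;from h import *;from workcell import *
# args: x y z(m) yaw of tool y (deg): prints turn first, then shift in tool axes after the turn
def plan(x,y,z,yaw):
    o=get_obs();p=np.array(o['position']);M=R.from_quat(o['ee_rot']).as_matrix()
    a=np.radians(yaw);ty=np.array([np.cos(a),np.sin(a),0]);tz=np.array([0,0,-1.]);T=np.c_[np.cross(ty,tz),ty,tz]
    rv=R.from_matrix(M.T@T).as_rotvec(degrees=True)
    print('t',round(o['clock'],2),'pos',p.round(4),'turn',rv.round(1),'then shift mm',(T.T@(np.array([x,y,z])-p)*1000).round(1),'shift if before',(M.T@(np.array([x,y,z])-p)*1000).round(1),'f',np.array(o['ft_force']).round(2),'w',round(o['grip_width'],3))
if __name__=='__main__': plan(*map(float,sys.argv[1:]))
E
python3 plan.py .5988 .291 .19 -20.6
```

```text
t 0.15 pos [0.28   0.5585 0.2417] turn [-0.  0. 84.] then shift mm [-138.2  392.5   51.7] shift if before [-404.8  -96.2   51.8] f [-0.54  0.14 -0.49] w 0.998
```

{"op": "apply_moves", "data": {
  "rows": [
    {"az":7},
    {"az":7},
    {"az":7},
    {"az":7},
    {"az":7}
  ],
  "newtons": 40
}}

```text
invalid input at $.rows[0]: expected keys x, y, z, ax, ay, az, gripper
```

{"op": "apply_moves", "data": {
  "rows": [
    {"az":7},
    {"az":7},
    {"az":7},
    {"az":7},
    {"az":7}
  ]
}}

```text
invalid input at $.rows[0]: expected keys x, y, z, ax, ay, az, gripper
```

{"op": "apply_moves", "data": {
  "rows": [
    {"az":7},
    {"az":7},
    {"x":-12,"y":34},
    {"x":-12,"y":34},
    {"x":-12,"y":34}
  ]
}}

```text
invalid input at $.rows[0]: expected keys x, y, z, ax, ay, az, gripper
```

{"op": "apply_moves", "data": {
  "rows": [
    {"x":-12,"y":34},
    {"x":-12,"y":34},
    {"x":-12,"y":34},
    {"x":-12,"y":34},
    {"x":-12,"y":34}
  ]
}}

```text
invalid input at $.rows[0]: expected keys x, y, z, ax, ay, az, gripper
```

{"op": "apply_moves", "data": {
  "rows": [
    {"x":-12,"y":34},
    {"x":-12,"y":34},
    {"x":-12,"y":34},
    {"x":-6,"y":18,"z":20},
    {"z":20}
  ]
}}

```text
invalid input at $.rows[0]: expected keys x, y, z, ax, ay, az, gripper
```

```bash
python3 plan.py .5988 .291 .102 -20.6
```

```text
t 0.15 pos [0.28   0.5585 0.2417] turn [-0.  0. 84.] then shift mm [-138.2  392.5  139.7] shift if before [-404.8  -96.1  139.8] f [-0.54  0.14 -0.49] w 0.998
```

{"op": "apply_moves", "data": {
  "rows": [
    {"x":0,"y":0,"z":0,"ax":0,"ay":0,"az":7,"gripper":0},
    {"x":0,"y":0,"z":0,"ax":0,"ay":0,"az":7,"gripper":0},
    {"x":0,"y":0,"z":0,"ax":0,"ay":0,"az":7,"gripper":0},
    {"x":0,"y":0,"z":0,"ax":0,"ay":0,"az":7,"gripper":0},
    {"x":0,"y":0,"z":0,"ax":0,"ay":0,"az":7,"gripper":0}
  ],
  "newtons": 40
}}

```text
clock: 0.57
position: [0.28, 0.5586, 0.242]
ee_rot: [0.515, 0.857, -0.0, 0.0]
ft_force: [-0.1, 0.1, -0.4]
grip_width: 1.002
grasp_force: 0.0
```

{"op": "apply_moves", "data": {
  "rows": [
    {"x":0,"y":0,"z":0,"ax":0,"ay":0,"az":7,"gripper":0},
    {"x":0,"y":0,"z":0,"ax":0,"ay":0,"az":7,"gripper":0},
    {"x":0,"y":0,"z":0,"ax":0,"ay":0,"az":7,"gripper":0},
    {"x":0,"y":0,"z":0,"ax":0,"ay":0,"az":7,"gripper":0},
    {"x":0,"y":0,"z":0,"ax":0,"ay":0,"az":7,"gripper":0}
  ]
}}

```text
clock: 0.98
position: [0.2801, 0.5586, 0.242]
ee_rot: [0.749, 0.663, -0.0, 0.0]
ft_force: [0.0, -0.2, 0.3]
grip_width: 0.999
grasp_force: 0.0
```

{"op": "apply_moves", "data": {
  "rows": [
    {"x":0,"y":0,"z":0,"ax":0,"ay":0,"az":7,"gripper":0},
    {"x":0,"y":0,"z":0,"ax":0,"ay":0,"az":7,"gripper":0},
    {"x":-12,"y":34,"z":0,"ax":0,"ay":0,"az":0,"gripper":0},
    {"x":-12,"y":34,"z":0,"ax":0,"ay":0,"az":0,"gripper":0},
    {"x":-12,"y":34,"z":0,"ax":0,"ay":0,"az":0,"gripper":0}
  ]
}}

```text
clock: 1.4
position: [0.3633, 0.4883, 0.242]
ee_rot: [0.822, 0.57, -0.0, 0.0]
ft_force: [1.4, 0.0, -0.4]
grip_width: 0.998
grasp_force: 0.0
```

{"op": "apply_moves", "data": {
  "rows": [
    {"x":-12,"y":34,"z":0,"ax":0,"ay":0,"az":0,"gripper":0},
    {"x":-12,"y":34,"z":0,"ax":0,"ay":0,"az":0,"gripper":0},
    {"x":-12,"y":34,"z":0,"ax":0,"ay":0,"az":0,"gripper":0},
    {"x":-12,"y":34,"z":0,"ax":0,"ay":0,"az":0,"gripper":0},
    {"x":-12,"y":34,"z":0,"ax":0,"ay":0,"az":0,"gripper":0}
  ]
}}

```text
clock: 1.82
position: [0.5019, 0.3717, 0.2422]
ee_rot: [0.822, 0.569, -0.0, -0.0]
ft_force: [0.9, 1.1, 0.8]
grip_width: 0.999
grasp_force: 0.0
```

{"op": "apply_moves", "data": {
  "rows": [
    {"x":-12,"y":34,"z":0,"ax":0,"ay":0,"az":0,"gripper":0},
    {"x":-12,"y":34,"z":0,"ax":0,"ay":0,"az":0,"gripper":0},
    {"x":-12,"y":34,"z":0,"ax":0,"ay":0,"az":0,"gripper":0},
    {"x":-6,"y":18,"z":20,"ax":0,"ay":0,"az":0,"gripper":0},
    {"x":0,"y":0,"z":20,"ax":0,"ay":0,"az":0,"gripper":0}
  ]
}}

```text
clock: 2.23
position: [0.6027, 0.286, 0.2025]
ee_rot: [0.824, 0.566, 0.001, 0.002]
ft_force: [0.0, -0.7, -0.5]
grip_width: 0.998
grasp_force: 0.0
```

```bash
python3 plan.py .5988 .291 .102 -20.6
```

```text
t 2.23 pos [0.6027 0.286  0.2025] turn [ 0.2  0.  -0.4] then shift mm [  3.3  -5.4 100.5] shift if before [  3.3  -5.8 100.5] f [ 0.02 -0.7  -0.5 ] w 0.998
```

{"op": "apply_moves", "data": {
  "rows": [
    {"x":3,"y":-5,"z":10,"ax":0,"ay":0,"az":0,"gripper":0},
    {"x":0,"y":0,"z":30,"ax":0,"ay":0,"az":0,"gripper":0},
    {"x":0,"y":0,"z":30,"ax":0,"ay":0,"az":0,"gripper":0},
    {"x":0,"y":0,"z":30,"ax":0,"ay":0,"az":0,"gripper":0},
    {"x":0,"y":0,"z":0,"ax":0,"ay":0,"az":0,"gripper":1}
  ],
  "newtons": 40
}}

```text
clock: 2.65
position: [0.5905, 0.2962, 0.0962]
ee_rot: [0.822, 0.57, -0.005, -0.001]
ft_force: [-1.2, -0.3, -2.7]
grip_width: 0.883
grasp_force: 0.0
```

{"op": "apply_moves", "data": {
  "rows": [
    {"x":0,"y":0,"z":0,"ax":0,"ay":0,"az":0,"gripper":1},
    {"x":0,"y":0,"z":0,"ax":0,"ay":0,"az":0,"gripper":1},
    {"x":0,"y":0,"z":0,"ax":0,"ay":0,"az":0,"gripper":1},
    {"x":0,"y":0,"z":0,"ax":0,"ay":0,"az":0,"gripper":1},
    {"x":0,"y":0,"z":0,"ax":0,"ay":0,"az":0,"gripper":1}
  ]
}}

```text
clock: 3.07
position: [0.5953, 0.2964, 0.1037]
ee_rot: [0.822, 0.569, 0.001, -0.0]
ft_force: [-0.8, 0.2, -1.6]
grip_width: 0.755
grasp_force: 48.3
```

{"op": "apply_moves", "data": {
  "rows": [
    {"x":0,"y":0,"z":-8,"ax":0,"ay":0,"az":0,"gripper":1},
    {"x":0,"y":0,"z":-7,"ax":0,"ay":0,"az":0,"gripper":1},
    {"x":0,"y":0,"z":0,"ax":0,"ay":0,"az":0,"gripper":1},
    {"x":0,"y":0,"z":0,"ax":0,"ay":0,"az":0,"gripper":1},
    {"x":0,"y":0,"z":0,"ax":0,"ay":0,"az":0,"gripper":1}
  ]
}}

```text
clock: 3.48
position: [0.5948, 0.296, 0.1175]
ee_rot: [0.822, 0.569, 0.0, -0.0]
ft_force: [0.8, -0.4, -1.8]
grip_width: 0.759
grasp_force: 48.3
```

{"op": "apply_moves", "data": {
  "rows": [
    {"x":0,"y":0,"z":0,"ax":0,"ay":0,"az":0,"gripper":1}
  ]
}}

```text
clock: 3.57
position: [0.5946, 0.296, 0.1171]
ee_rot: [0.822, 0.569, -0.0, -0.0]
ft_force: [0.4, 0.0, -1.4]
grip_width: 0.754
grasp_force: 48.3
```

{"op": "apply_moves", "data": {
  "rows": [
    {"x":0,"y":0,"z":0,"ax":0,"ay":0,"az":0,"gripper":1}
  ]
}}

```text
clock: 3.65
position: [0.5946, 0.296, 0.117]
ee_rot: [0.822, 0.569, -0.0, -0.0]
ft_force: [-0.5, 0.7, -2.1]
grip_width: 0.76
grasp_force: 48.3
```

About 0.18 kg, so this one is not full. I'll set it back and try the next.

{"op": "apply_moves", "data": {
  "rows": [
    {"x":0,"y":0,"z":8,"ax":0,"ay":0,"az":0,"gripper":1},
    {"x":0,"y":0,"z":7,"ax":0,"ay":0,"az":0,"gripper":1},
    {"x":0,"y":0,"z":0,"ax":0,"ay":0,"az":0,"gripper":1},
    {"x":0,"y":0,"z":0,"ax":0,"ay":0,"az":0,"gripper":0},
    {"x":0,"y":0,"z":0,"ax":0,"ay":0,"az":0,"gripper":0}
  ]
}}

```text
clock: 4.07
position: [0.5946, 0.296, 0.1022]
ee_rot: [0.822, 0.569, -0.0, -0.0]
ft_force: [-0.0, 0.0, 0.8]
grip_width: 0.989
grasp_force: 0.0
```

{"op": "apply_moves", "data": {
  "rows": [
    {"x":0,"y":0,"z":0,"ax":0,"ay":0,"az":0,"gripper":0},
    {"x":0,"y":0,"z":0,"ax":0,"ay":0,"az":0,"gripper":0},
    {"x":0,"y":0,"z":-30,"ax":0,"ay":0,"az":0,"gripper":0},
    {"x":0,"y":0,"z":-30,"ax":0,"ay":0,"az":0,"gripper":0},
    {"x":0,"y":0,"z":-30,"ax":0,"ay":0,"az":0,"gripper":0}
  ]
}}

```text
clock: 4.48
position: [0.5944, 0.2959, 0.1933]
ee_rot: [0.822, 0.569, -0.0, -0.0]
ft_force: [0.9, 1.0, -0.3]
grip_width: 0.997
grasp_force: 0.0
```

{"op": "apply_moves", "data": {
  "rows": [
    {"x":0,"y":0,"z":0,"ax":0,"ay":0,"az":0,"gripper":0},
    {"x":-32,"y":2,"z":0,"ax":0,"ay":0,"az":0,"gripper":0},
    {"x":-33,"y":2,"z":0,"ax":0,"ay":0,"az":0,"gripper":0},
    {"x":0,"y":0,"z":0,"ax":0,"ay":0,"az":0,"gripper":0},
    {"x":0,"y":0,"z":0,"ax":0,"ay":0,"az":0,"gripper":0}
  ]
}}

```text
clock: 4.9
position: [0.5758, 0.2316, 0.1929]
ee_rot: [0.823, 0.568, 0.0, 0.0]
ft_force: [0.3, 0.8, -0.1]
grip_width: 0.997
grasp_force: 0.0
```

```bash
python3 plan.py .5755 .2335 .102 -20.6
```

```text
t 4.9 pos [0.5758 0.2316 0.1929] turn [ 0.  -0.  -0.2] then shift mm [ 1.6 -0.9 90.9] shift if before [ 1.6 -1.  90.9] f [ 0.3   0.76 -0.05] w 0.997
```

{"op": "apply_moves", "data": {
  "rows": [
    {"x":1,"y":-1,"z":30,"ax":0,"ay":0,"az":0,"gripper":0},
    {"x":0,"y":0,"z":30,"ax":0,"ay":0,"az":0,"gripper":0},
    {"x":0,"y":0,"z":30,"ax":0,"ay":0,"az":0,"gripper":0},
    {"x":0,"y":0,"z":0,"ax":0,"ay":0,"az":0,"gripper":1},
    {"x":0,"y":0,"z":0,"ax":0,"ay":0,"az":0,"gripper":1}
  ]
}}

```text
clock: 5.32
position: [0.5742, 0.2356, 0.1015]
ee_rot: [0.822, 0.569, -0.001, -0.0]
ft_force: [-1.9, -0.2, 0.1]
grip_width: 0.746
grasp_force: 12.3
```

{"op": "apply_moves", "data": {
  "rows": [
    {"x":0,"y":0,"z":0,"ax":0,"ay":0,"az":0,"gripper":1},
    {"x":0,"y":0,"z":0,"ax":0,"ay":0,"az":0,"gripper":1},
    {"x":0,"y":0,"z":0,"ax":0,"ay":0,"az":0,"gripper":1},
    {"x":0,"y":0,"z":-8,"ax":0,"ay":0,"az":0,"gripper":1},
    {"x":0,"y":0,"z":-7,"ax":0,"ay":0,"az":0,"gripper":1}
  ]
}}

```text
clock: 5.73
position: [0.5751, 0.2351, 0.1185]
ee_rot: [0.822, 0.569, 0.0, -0.0]
ft_force: [0.1, 0.4, -4.1]
grip_width: 0.747
grasp_force: 51.4
```

{"op": "apply_moves", "data": {
  "rows": [
    {"x":0,"y":0,"z":0,"ax":0,"ay":0,"az":0,"gripper":1},
    {"x":0,"y":0,"z":0,"ax":0,"ay":0,"az":0,"gripper":1},
    {"x":0,"y":0,"z":0,"ax":0,"ay":0,"az":0,"gripper":1}
  ]
}}

```text
clock: 5.98
position: [0.575, 0.2351, 0.1175]
ee_rot: [0.822, 0.569, 0.0, -0.0]
ft_force: [-0.5, 0.5, -2.9]
grip_width: 0.741
grasp_force: 51.7
```

{"op": "apply_moves", "data": {
  "rows": [
    {"x":0,"y":0,"z":0,"ax":0,"ay":0,"az":0,"gripper":1}
  ]
}}

```text
clock: 6.07
position: [0.5748, 0.2351, 0.1171]
ee_rot: [0.822, 0.569, -0.0, -0.0]
ft_force: [-1.0, 0.0, -4.4]
grip_width: 0.743
grasp_force: 51.7
```

About 0.37 kg, also below 0.45, so the third should be the full one.

{"op": "apply_moves", "data": {
  "rows": [
    {"x":0,"y":0,"z":8,"ax":0,"ay":0,"az":0,"gripper":1},
    {"x":0,"y":0,"z":7,"ax":0,"ay":0,"az":0,"gripper":1},
    {"x":0,"y":0,"z":0,"ax":0,"ay":0,"az":0,"gripper":1},
    {"x":0,"y":0,"z":0,"ax":0,"ay":0,"az":0,"gripper":0},
    {"x":0,"y":0,"z":0,"ax":0,"ay":0,"az":0,"gripper":0}
  ]
}}

```text
clock: 6.48
position: [0.5749, 0.2351, 0.102]
ee_rot: [0.822, 0.569, -0.0, -0.0]
ft_force: [0.5, -0.4, 0.8]
grip_width: 0.989
grasp_force: 0.0
```

{"op": "apply_moves", "data": {
  "rows": [
    {"x":0,"y":0,"z":0,"ax":0,"ay":0,"az":0,"gripper":0},
    {"x":0,"y":0,"z":0,"ax":0,"ay":0,"az":0,"gripper":0},
    {"x":0,"y":0,"z":-30,"ax":0,"ay":0,"az":0,"gripper":0},
    {"x":0,"y":0,"z":-30,"ax":0,"ay":0,"az":0,"gripper":0},
    {"x":0,"y":0,"z":-30,"ax":0,"ay":0,"az":0,"gripper":0}
  ]
}}

```text
clock: 6.9
position: [0.5747, 0.2349, 0.1933]
ee_rot: [0.822, 0.569, -0.0, -0.0]
ft_force: [0.9, -0.0, 0.9]
grip_width: 1.0
grasp_force: 0.0
```

{"op": "apply_moves", "data": {
  "rows": [
    {"x":0,"y":0,"z":0,"ax":0,"ay":0,"az":0,"gripper":0},
    {"x":-31,"y":1,"z":0,"ax":0,"ay":0,"az":0,"gripper":0},
    {"x":-31,"y":1,"z":0,"ax":0,"ay":0,"az":0,"gripper":0},
    {"x":0,"y":0,"z":0,"ax":0,"ay":0,"az":0,"gripper":0},
    {"x":0,"y":0,"z":30,"ax":0,"ay":0,"az":0,"gripper":0}
  ]
}}

```text
clock: 7.32
position: [0.5581, 0.1751, 0.1676]
ee_rot: [0.823, 0.568, 0.005, 0.001]
ft_force: [0.6, 1.6, -0.0]
grip_width: 0.999
grasp_force: 0.0
```

{"op": "apply_moves", "data": {
  "rows": [
    {"x":0,"y":0,"z":30,"ax":0,"ay":0,"az":0,"gripper":0},
    {"x":0,"y":0,"z":30,"ax":0,"ay":0,"az":0,"gripper":0},
    {"x":0,"y":0,"z":0,"ax":0,"ay":0,"az":0,"gripper":1},
    {"x":0,"y":0,"z":0,"ax":0,"ay":0,"az":0,"gripper":1},
    {"x":0,"y":0,"z":0,"ax":0,"ay":0,"az":0,"gripper":1}
  ],
  "newtons": 60
}}

```text
clock: 7.73
position: [0.5554, 0.1764, 0.1034]
ee_rot: [0.822, 0.569, 0.0, 0.0]
ft_force: [-0.2, 0.2, -7.6]
grip_width: 0.742
grasp_force: 69.3
```

{"op": "apply_moves", "data": {
  "rows": [
    {"x":0,"y":0,"z":0,"ax":0,"ay":0,"az":0,"gripper":1},
    {"x":0,"y":0,"z":0,"ax":0,"ay":0,"az":0,"gripper":1},
    {"x":0,"y":0,"z":-8,"ax":0,"ay":0,"az":0,"gripper":1},
    {"x":0,"y":0,"z":-7,"ax":0,"ay":0,"az":0,"gripper":1},
    {"x":0,"y":0,"z":0,"ax":0,"ay":0,"az":0,"gripper":1}
  ]
}}

```text
clock: 8.15
position: [0.5562, 0.1767, 0.1197]
ee_rot: [0.822, 0.569, 0.002, 0.0]
ft_force: [0.8, -0.7, -7.2]
grip_width: 0.749
grasp_force: 69.6
```

{"op": "apply_moves", "data": {
  "rows": [
    {"x":0,"y":0,"z":0,"ax":0,"ay":0,"az":0,"gripper":1},
    {"x":0,"y":0,"z":0,"ax":0,"ay":0,"az":0,"gripper":1}
  ]
}}

```text
clock: 8.32
position: [0.5551, 0.1764, 0.1175]
ee_rot: [0.822, 0.569, 0.0, -0.0]
ft_force: [-0.4, -0.5, -8.5]
grip_width: 0.742
grasp_force: 69.6
```

```bash
python3 plan.py .54 -.09 .3 -7.1
```

```text
t 8.32 pos [0.5551 0.1764 0.1175] turn [  0.   -0.  -13.5] then shift mm [-266.2   18.  -182.5] shift if before [-254.5   79.8 -182.6] f [-0.43 -0.5  -8.46] w 0.742
```

About 8 N, so the third is the full can. I'll carry it to free bench at (0.54, -0.09).

{"op": "apply_moves", "data": {
  "rows": [
    {"x":0,"y":0,"z":-25,"ax":0,"ay":0,"az":0,"gripper":1},
    {"x":0,"y":0,"z":-30,"ax":0,"ay":0,"az":0,"gripper":1},
    {"x":0,"y":0,"z":-30,"ax":0,"ay":0,"az":0,"gripper":1},
    {"x":0,"y":0,"z":-30,"ax":0,"ay":0,"az":0,"gripper":1},
    {"x":0,"y":0,"z":-30,"ax":0,"ay":0,"az":0,"gripper":1}
  ]
}}

```text
clock: 8.73
position: [0.5546, 0.1761, 0.2634]
ee_rot: [0.822, 0.569, -0.0, -0.0]
ft_force: [1.2, 0.9, -9.2]
grip_width: 0.739
grasp_force: 71.2
```

{"op": "apply_moves", "data": {
  "rows": [
    {"x":0,"y":0,"z":-20,"ax":0,"ay":0,"az":0,"gripper":1},
    {"x":0,"y":0,"z":0,"ax":0,"ay":0,"az":-4.5,"gripper":1},
    {"x":0,"y":0,"z":0,"ax":0,"ay":0,"az":-4.5,"gripper":1},
    {"x":0,"y":0,"z":0,"ax":0,"ay":0,"az":-4.5,"gripper":1},
    {"x":-20,"y":2,"z":0,"ax":0,"ay":0,"az":0,"gripper":1}
  ]
}}

```text
clock: 9.15
position: [0.5536, 0.1608, 0.2815]
ee_rot: [0.746, 0.666, 0.0, -0.001]
ft_force: [-0.7, 1.2, -8.9]
grip_width: 0.743
grasp_force: 71.3
```

{"op": "apply_moves", "data": {
  "rows": [
    {"x":-30,"y":2,"z":0,"ax":0,"ay":0,"az":0,"gripper":1},
    {"x":-30,"y":2,"z":0,"ax":0,"ay":0,"az":0,"gripper":1},
    {"x":-30,"y":2,"z":0,"ax":0,"ay":0,"az":0,"gripper":1},
    {"x":-30,"y":2,"z":0,"ax":0,"ay":0,"az":0,"gripper":1},
    {"x":-30,"y":2,"z":0,"ax":0,"ay":0,"az":0,"gripper":1}
  ]
}}

```text
clock: 9.57
position: [0.5453, 0.0046, 0.282]
ee_rot: [0.75, 0.662, -0.0, -0.0]
ft_force: [0.7, -0.2, -8.1]
grip_width: 0.742
grasp_force: 71.3
```

{"op": "apply_moves", "data": {
  "rows": [
    {"x":-30,"y":2,"z":0,"ax":0,"ay":0,"az":0,"gripper":1},
    {"x":-30,"y":2,"z":0,"ax":0,"ay":0,"az":0,"gripper":1},
    {"x":-25,"y":2,"z":0,"ax":0,"ay":0,"az":0,"gripper":1},
    {"x":-11,"y":0,"z":0,"ax":0,"ay":0,"az":0,"gripper":1},
    {"x":0,"y":0,"z":20,"ax":0,"ay":0,"az":0,"gripper":1}
  ]
}}

```text
clock: 9.98
position: [0.5408, -0.0944, 0.2655]
ee_rot: [0.752, 0.66, 0.002, 0.002]
ft_force: [1.4, -0.6, -7.4]
grip_width: 0.738
grasp_force: 71.6
```

{"op": "apply_moves", "data": {
  "rows": [
    {"x":0,"y":0,"z":35,"ax":0,"ay":0,"az":0,"gripper":1},
    {"x":0,"y":0,"z":35,"ax":0,"ay":0,"az":0,"gripper":1},
    {"x":0,"y":0,"z":35,"ax":0,"ay":0,"az":0,"gripper":1},
    {"x":0,"y":0,"z":35,"ax":0,"ay":0,"az":0,"gripper":1},
    {"x":0,"y":0,"z":0,"ax":0,"ay":0,"az":0,"gripper":1}
  ]
}}

```text
clock: 10.4
position: [0.5354, -0.0889, 0.1153]
ee_rot: [0.75, 0.662, -0.004, -0.004]
ft_force: [-3.2, 0.0, -8.8]
grip_width: 0.744
grasp_force: 73.3
```

{"op": "apply_moves", "data": {
  "rows": [
    {"x":0,"y":0,"z":0,"ax":0,"ay":0,"az":0,"gripper":1},
    {"x":0,"y":0,"z":0,"ax":0,"ay":0,"az":0,"gripper":1},
    {"x":0,"y":0,"z":0,"ax":0,"ay":0,"az":0,"gripper":1}
  ]
}}

```text
clock: 10.65
position: [0.5413, -0.0899, 0.1243]
ee_rot: [0.75, 0.662, 0.001, 0.001]
ft_force: [0.4, 0.1, -7.1]
grip_width: 0.741
grasp_force: 73.4
```

```bash
python3 plan.py .54 -.09 .0962 -7.1
```

```text
t 10.65 pos [ 0.5413 -0.0899  0.1243] turn [ 0.2 -0.  -0. ] then shift mm [-0.2 -1.3 28.1] shift if before [-0.2 -1.4 28.1] f [ 0.38  0.13 -7.06] w 0.741
```

{"op": "apply_moves", "data": {
  "rows": [
    {"x":0,"y":0,"z":10,"ax":0,"ay":0,"az":0,"gripper":1},
    {"x":0,"y":0,"z":8,"ax":0,"ay":0,"az":0,"gripper":1},
    {"x":0,"y":0,"z":5,"ax":0,"ay":0,"az":0,"gripper":1},
    {"x":0,"y":0,"z":2,"ax":0,"ay":0,"az":0,"gripper":1},
    {"x":0,"y":0,"z":1,"ax":0,"ay":0,"az":0,"gripper":1}
  ]
}}

```text
clock: 11.07
position: [0.5395, -0.0897, 0.0959]
ee_rot: [0.75, 0.662, -0.0, -0.0]
ft_force: [-4.8, 1.1, 0.6]
grip_width: 0.742
grasp_force: 74.3
```

{"op": "apply_moves", "data": {
  "rows": [
    {"x":0,"y":0,"z":1,"ax":0,"ay":0,"az":0,"gripper":1},
    {"x":0,"y":0,"z":0,"ax":0,"ay":0,"az":0,"gripper":1},
    {"x":0,"y":0,"z":0,"ax":0,"ay":0,"az":0,"gripper":1}
  ]
}}

```text
clock: 11.32
position: [0.54, -0.0898, 0.0959]
ee_rot: [0.75, 0.662, 0.0, -0.0]
ft_force: [-4.7, 1.2, 1.0]
grip_width: 0.742
grasp_force: 74.3
```

{"op": "apply_moves", "data": {
  "rows": [
    {"x":0,"y":0,"z":0,"ax":0,"ay":0,"az":0,"gripper":0},
    {"x":0,"y":0,"z":0,"ax":0,"ay":0,"az":0,"gripper":0},
    {"x":0,"y":0,"z":0,"ax":0,"ay":0,"az":0,"gripper":0},
    {"x":0,"y":0,"z":0,"ax":0,"ay":0,"az":0,"gripper":0},
    {"x":0,"y":0,"z":-20,"ax":0,"ay":0,"az":0,"gripper":0}
  ]
}}

```text
clock: 11.73
position: [0.5382, -0.0895, 0.1127]
ee_rot: [0.75, 0.662, -0.002, -0.001]
ft_force: [-0.1, 0.6, -0.9]
grip_width: 1.005
grasp_force: 0.0
```

{"op": "apply_moves", "data": {
  "rows": [
    {"x":0,"y":0,"z":-40,"ax":0,"ay":0,"az":0,"gripper":0},
    {"x":0,"y":0,"z":-40,"ax":0,"ay":0,"az":0,"gripper":0},
    {"x":0,"y":0,"z":0,"ax":0,"ay":0,"az":7,"gripper":0},
    {"x":0,"y":0,"z":0,"ax":0,"ay":0,"az":7,"gripper":0},
    {"x":0,"y":0,"z":0,"ax":0,"ay":0,"az":7,"gripper":0}
  ]
}}

```text
clock: 12.15
position: [0.5405, -0.0899, 0.1963]
ee_rot: [0.859, 0.512, 0.001, 0.0]
ft_force: [0.0, -0.3, -0.4]
grip_width: 1.001
grasp_force: 0.0
```

{"op": "apply_moves", "data": {
  "rows": [
    {"x":0,"y":0,"z":0,"ax":0,"ay":0,"az":7,"gripper":0},
    {"x":0,"y":0,"z":0,"ax":0,"ay":0,"az":7,"gripper":0},
    {"x":0,"y":0,"z":0,"ax":0,"ay":0,"az":7,"gripper":0},
    {"x":0,"y":0,"z":0,"ax":0,"ay":0,"az":7,"gripper":0},
    {"x":0,"y":0,"z":0,"ax":0,"ay":0,"az":7,"gripper":0}
  ]
}}

```text
clock: 12.57
position: [0.5401, -0.0899, 0.1955]
ee_rot: [0.973, 0.229, 0.0, 0.0]
ft_force: [-0.3, -0.2, -0.1]
grip_width: 0.997
grasp_force: 0.0
```

{"op": "apply_moves", "data": {
  "rows": [
    {"x":0,"y":0,"z":0,"ax":0,"ay":0,"az":7,"gripper":0},
    {"x":0,"y":0,"z":0,"ax":0,"ay":0,"az":7,"gripper":0},
    {"x":0,"y":0,"z":0,"ax":0,"ay":0,"az":7,"gripper":0},
    {"x":0,"y":0,"z":0,"ax":0,"ay":0,"az":7,"gripper":0},
    {"x":0,"y":0,"z":0,"ax":0,"ay":0,"az":6,"gripper":0}
  ]
}}

```text
clock: 12.98
position: [0.5401, -0.0899, 0.1955]
ee_rot: [0.998, -0.065, 0.0, -0.0]
ft_force: [-0.3, 0.5, 0.8]
grip_width: 0.998
grasp_force: 0.0
```

{"op": "apply_moves", "data": {
  "rows": [
    {"x":0,"y":0,"z":0,"ax":0,"ay":0,"az":0,"gripper":0},
    {"x":0,"y":0,"z":0,"ax":0,"ay":0,"az":0,"gripper":0}
  ]
}}

```text
clock: 13.15
position: [0.54, -0.0898, 0.1954]
ee_rot: [0.998, -0.06, 0.0, 0.0]
ft_force: [-0.6, -0.1, 0.7]
grip_width: 1.003
grasp_force: 0.0
```

```bash
python3 plan.py .54 -.09 .0962 -97.1
python3 - <<'E'
import pickle;from h import *;from workcell import *
c={n:camera(n) for n in('top','wrist')};pickle.dump(c,open('c1.pkl','wb'))
cv2.imwrite('pics/w1.png',np.hstack([cv2.resize(c['wrist']['color'],(480,300)),cv2.resize(c['top']['color'][150:300,300:500],(300,300)[:1]+(300,))])[:,:,::-1])
E
```

```text
t 13.15 pos [ 0.54   -0.0898  0.1954] turn [-0.  -0.   0.2] then shift mm [-0.   0.2 99.2] shift if before [-0.1  0.2 99.2] f [-0.61 -0.15  0.74] w 1.003
```

View pics/w1.png

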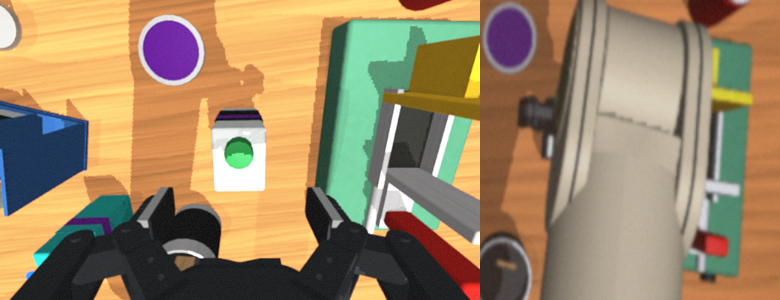

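The can stands upright, centred between the fingers at (240,155) in the wrist picture. I'll regrasp it across its 50 mm.

{"op": "apply_moves", "data": {
  "rows": [
    {"x":0,"y":0,"z":25,"ax":0,"ay":0,"az":0,"gripper":0},
    {"x":0,"y":0,"z":25,"ax":0,"ay":0,"az":0,"gripper":0},
    {"x":0,"y":0,"z":25,"ax":0,"ay":0,"az":0,"gripper":0},
    {"x":0,"y":0,"z":15,"ax":0,"ay":0,"az":0,"gripper":0},
    {"x":0,"y":0,"z":7,"ax":0,"ay":0,"az":0,"gripper":0}
  ]
}}

```text
clock: 13.67
position: [0.5387, -0.0897, 0.0961]
ee_rot: [0.998, -0.061, -0.001, 0.0]
ft_force: [-0.7, 0.4, 0.4]
grip_width: 1.0
grasp_force: 0.0
```

{"op": "apply_moves", "data": {
  "rows": [
    {"x":0,"y":0,"z":0,"ax":0,"ay":0,"az":0,"gripper":1},
    {"x":0,"y":0,"z":0,"ax":0,"ay":0,"az":0,"gripper":1},
    {"x":0,"y":0,"z":0,"ax":0,"ay":0,"az":0,"gripper":1},
    {"x":0,"y":0,"z":0,"ax":0,"ay":0,"az":0,"gripper":1},
    {"x":0,"y":0,"z":0,"ax":0,"ay":0,"az":0,"gripper":1}
  ]
}}

```text
clock: 14.08
position: [0.5409, -0.0898, 0.0998]
ee_rot: [0.998, -0.062, 0.001, -0.0]
ft_force: [-1.4, 0.7, 7.2]
grip_width: 0.577
grasp_force: 62.9
```

{"op": "apply_moves", "data": {
  "rows": [
    {"x":0,"y":0,"z":-15,"ax":0,"ay":0,"az":0,"gripper":1},
    {"x":0,"y":0,"z":-30,"ax":0,"ay":0,"az":0,"gripper":1},
    {"x":0,"y":0,"z":-30,"ax":0,"ay":0,"az":0,"gripper":1},
    {"x":0,"y":0,"z":-30,"ax":0,"ay":0,"az":0,"gripper":1},
    {"x":0,"y":0,"z":-30,"ax":0,"ay":0,"az":0,"gripper":1}
  ]
}}

```text
clock: 14.5
position: [0.5389, -0.0899, 0.2342]
ee_rot: [0.998, -0.062, -0.001, -0.0]
ft_force: [0.9, -0.0, -7.7]
grip_width: 0.578
grasp_force: 65.2
```

{"op": "apply_moves", "data": {
  "rows": [
    {"x":0,"y":0,"z":-30,"ax":0,"ay":0,"az":0,"gripper":1},
    {"x":0,"y":0,"z":-30,"ax":0,"ay":0,"az":0,"gripper":1},
    {"x":0,"y":0,"z":-15,"ax":0,"ay":0,"az":0,"gripper":1},
    {"x":0,"y":20,"z":0,"ax":0,"ay":0,"az":0,"gripper":1},
    {"x":0,"y":20,"z":0,"ax":0,"ay":0,"az":0,"gripper":1}
  ]
}}

```text
clock: 14.92
position: [0.535, -0.1287, 0.3088]
ee_rot: [0.998, -0.061, 0.0, -0.0]
ft_force: [-0.0, -0.8, -8.7]
grip_width: 0.577
grasp_force: 65.3
```

{"op": "apply_moves", "data": {
  "rows": [
    {"x":0,"y":10,"z":0,"ax":0,"ay":0,"az":0,"gripper":1},
    {"x":0,"y":0,"z":0,"ax":0,"ay":0,"az":0,"gripper":1},
    {"x":0,"y":0,"z":0,"ax":0,"ay":0,"az":0,"gripper":1},
    {"x":0,"y":0,"z":0,"ax":0,"ay":0,"az":0,"gripper":1}
  ]
}}

```text
clock: 15.25
position: [0.5335, -0.1385, 0.3077]
ee_rot: [0.998, -0.062, -0.001, -0.0]
ft_force: [-0.1, 0.2, -8.4]
grip_width: 0.578
grasp_force: 65.2
```

```bash
python3 plan.py .524 -.2855 .3 -97.1
python3 - <<'E'
import pickle;from h import *;from workcell import *
c={n:camera(n) for n in('wrist','scene')};pickle.dump(c,open('c2.pkl','wb'))
cv2.imwrite('pics/w2.png',c['wrist']['color'][:,:,::-1])
E
```

```text
t 15.25 pos [ 0.5335 -0.1385  0.3077] turn [-0.   0.1  0. ] then shift mm [  8.7 147.1   7.7] shift if before [  8.7 147.1   7.6] f [-0.14  0.2  -8.4 ] w 0.578
```

View pics/w2.png

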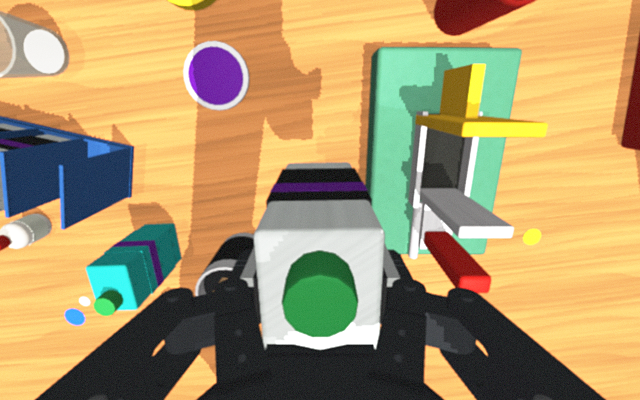

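The wrist view shows the shaker clearly: housing from (375,48) to (520,250), yellow plate top around (495,128), rails at (420,115) and (470,135), clamp plate (465,210), and handle (460,265). I'll measure from it.

Run:
```python
import pickle;from h import *
c=pickle.load(open('c2.pkl','rb'))['wrist'];im=c['color'];h=cv2.cvtColor(im,cv2.COLOR_RGB2HSV)
g=cv2.inRange(h,np.array((60,40,30)),np.array((95,255,255)))
def edge(rows,fn,z):
    P=[];
    for r in rows:
        xs=np.where(g[r,360:540]>0)[0]+360
        if len(xs): P.append((fn(xs,r),r))
    Q=plane(c,np.array(P)+[0.,0],z);vx,vy,x0,y0=cv2.fitLine((Q[:,:2]*1000).astype(np.float32),cv2.DIST_HUBER,0,.01,.01).ravel()
    return np.array([x0,y0]),np.degrees(np.arctan2(vy,vx)),P[::10]
pr,ar,P=edge(range(60,115,2),lambda xs,r:xs.max()+.5,.06);print('right',pr,ar,P)
T=[]
for x in range(385,515,3):
    ys=np.where(g[35:100,x]>0)[0]+35
    if len(ys):T.append((x,ys.min()-.5))
Q=plane(c,T,.06);l=cv2.fitLine((Q[:,:2]*1000).astype(np.float32),cv2.DIST_HUBER,0,.01,.01).ravel();print('top',l,np.degrees(np.arctan2(l[1],l[0]))%180)
for r in (60,100,150,190): print(r,[(x,tuple(im[r,x])) for x in range(364,384,2)])
cv2.imwrite('pics/crop2.png',cv2.resize(im[40:300,365:555],(570,780)[:1]+(780,),interpolation=2)[:600,:,::-1])
# residual of the right edge
n=np.array([-np.sin(np.radians(-7.1)),np.cos(np.radians(-7.1))]);print('shaker-y of right edge rel origin',n@(pr-[523.9,-285.3]))
u=np.array([n[1],-n[0]]);print('shaker-x of far edge',u@(l[2:]-[523.9,-285.3]))
```

```text
right [ 595.43256 -380.92126] -7.1270823 [(np.float64(519.5), 60), (np.float64(515.5), 80), (np.float64(512.5), 100)]
top [ 1.3270286e-01  9.9115586e-01  6.4922131e+02 -2.9758173e+02] 82.37418
60 [(364, (np.uint8(203), np.uint8(133), np.uint8(78))), (366, (np.uint8(201), np.uint8(132), np.uint8(77))), (368, (np.uint8(201), np.uint8(135), np.uint8(81))), (370, (np.uint8(199), np.uint8(132), np.uint8(84))), (372, (np.uint8(55), np.uint8(74), np.uint8(58))), (374, (np.uint8(41), np.uint8(76), np.uint8(56))), (376, (np.uint8(51), np.uint8(86), np.uint8(69))), (378, (np.uint8(101), np.uint8(172), np.uint8(135))), (380, (np.uint8(123), np.uint8(215), np.uint8(166))), (382, (np.uint8(145), np.uint8(236), np.uint8(194)))]
100 [(364, (np.uint8(201), np.uint8(135), np.uint8(78))), (366, (np.uint8(205), np.uint8(133), np.uint8(82))), (368, (np.uint8(202), np.uint8(133), np.uint8(80))), (370, (np.uint8(63), np.uint8(75), np.uint8(54))), (372, (np.uint8(40), np.uint8(71), np.uint8(54))), (374, (np.uint8(49), np.uint8(80), np.uint8(64))), (376, (np.uint8(90), np.uint8(158), np.uint8(123))), (378, 
[... 616 characters left out ...]
), np.uint8(173))), (382, (np.uint8(125), np.uint8(217), np.uint8(170)))]
190 [(364, (np.uint8(61), np.uint8(31), np.uint8(86))), (366, (np.uint8(54), np.uint8(30), np.uint8(72))), (368, (np.uint8(47), np.uint8(67), np.uint8(60))), (370, (np.uint8(68), np.uint8(111), np.uint8(90))), (372, (np.uint8(103), np.uint8(171), np.uint8(136))), (374, (np.uint8(115), np.uint8(200), np.uint8(154))), (376, (np.uint8(125), np.uint8(213), np.uint8(170))), (378, (np.uint8(128), np.uint8(217), np.uint8(170))), (380, (np.uint8(123), np.uint8(215), np.uint8(166))), (382, (np.uint8(123), np.uint8(213), np.uint8(165)))]
shaker-y of right edge rel origin -86.04650527619324
shaker-x of far edge 125.87838134024774
```

View pics/crop2.png

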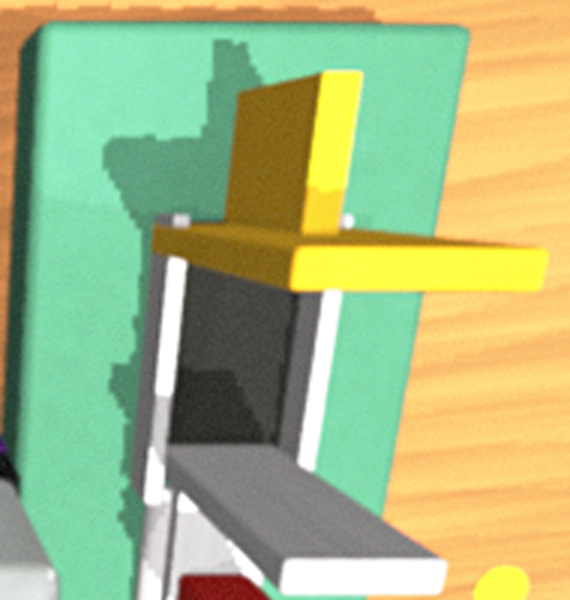

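Run:
```python
import pickle;from h import *
c=pickle.load(open('c2.pkl','rb'))['wrist']
a=np.radians(-7.1);u=np.array([np.cos(a),np.sin(a)]);n=np.array([-u[1],u[0]]);O=np.array([523.9,-285.3])
for nm,pts,z in(('railL',[(183,300),(173,400)],.084),('railR',[(317,300),(308,380),(299,460)],.084),('yel inner',[(292,291),(545,289)],.19),('yel outer',[(295,250),(545,250)],.19),('clamp face',[(285,558),(445,558)],.19)):
    Q=plane(c,np.array(pts)/3+[365,40],z)[:,:2]*1000-O
    print(nm,[(round(float(q@u),1),round(float(q@n),1)) for q in Q])
```

```text
railL [(22.9, 21.9), (-17.2, 21.7)]
railR [(23.1, -30.7), (-8.9, -31.9), (-42.6, -33.2)]
yel inner [(39.0, 29.3), (39.8, -40.7)]
yel outer [(50.0, 30.1), (50.3, -38.3)]
clamp face [(-40.4, 20.0), (-40.4, -28.6)]
```

Run:
```python
import pickle;from h import *
w=pickle.load(open('c2.pkl','rb'))['wrist'];t=pickle.load(open('c0.pkl','rb'))['top'];sc=pickle.load(open('c0.pkl','rb'))['scene']
a=np.radians(-7.1);u=np.array([np.cos(a),np.sin(a)]);n=np.array([-u[1],u[0]]);O=np.array([523.9,-285.3])
f=lambda c,p,z:[(round(float(q@u),1),round(float(q@n),1)) for q in plane(c,p,z)[:,:2]*1000-O]
print('w left edge',f(w,[(377.5,60),(376,100),(373.5,150)],.06))
W=np.r_[O,0]/1000
for x in(.02,.0):
    P=[np.r_[(O/1000+u*x+n*y),.084] for y in np.linspace(.045,-.045,46)]
    for c,nm in((t,'top'),(w,'wrist')):
        pp=proj(c,P).astype(np.float32);g=cv2.cvtColor(c['color'],cv2.COLOR_RGB2HSV)
        s=cv2.remap(g,pp[None,:,0],pp[None,:,1],1)[0]
        print(nm,x,[(int(round(45-2*i)),int(v[2]),int(v[1])) for i,v in enumerate(s)])
```

```text
w left edge [(111.9, 79.7), (67.5, 78.9), (7.1, 78.7)]
top 0.02 [(45, 141, 98), (43, 141, 99), (41, 134, 99), (39, 115, 93), (37, 91, 67), (35, 74, 29), (33, 81, 12), (31, 122, 9), (29, 179, 7), (27, 209, 7), (25, 197, 8), (23, 144, 7), (21, 84, 16), (19, 51, 25), (17, 46, 21), (15, 45, 25), (13, 45, 34), (11, 48, 45), (9, 47, 31), (7, 45, 23), (5, 45, 22), (3, 46, 25), (1, 48, 24), (-1, 46, 22), (-3, 44, 18), (-5, 41, 32), (-7, 46, 40), (-9, 47, 29), (-11, 47, 24), (-13, 46, 28), (-15, 45, 32), (-17, 43, 37), (-19, 41, 32), (-21, 38, 18), (-23, 41, 20), (-25, 49, 21), (-27, 59, 21), (-29, 78, 13), (-31, 114, 6), (-33, 167, 8), (-35, 203, 7), (-37, 195, 10), (-39, 171, 35), (-41, 149, 73), (-43, 138, 95), (-45, 136, 104)]
wrist 0.02 [(45, 218, 106), (43, 218, 105), (41, 214, 109), (39, 157, 107), (37, 126, 76), (35, 104, 9), (33, 100, 7), (31, 103, 4), (29, 243, 1), (27, 255, 0), (25, 255, 0), (23, 214, 5), (21, 68, 19), (19, 68, 21), (17, 70, 25), (15, 69, 29), (13, 68, 20), (11, 69, 26), (9, 67, 26), (7, 72, 26), (5, 71, 19), (3, 72, 24), (1, 71, 20), (-1, 72, 25), (-3, 75, 19), (-
[... 979 characters left out ...]
45, 136, 106)]
wrist 0.0 [(45, 212, 110), (43, 212, 106), (41, 161, 108), (39, 137, 106), (37, 124, 77), (35, 101, 3), (33, 102, 4), (31, 120, 4), (29, 255, 0), (27, 255, 0), (25, 255, 0), (23, 223, 6), (21, 67, 27), (19, 69, 29), (17, 69, 18), (15, 68, 24), (13, 66, 28), (11, 71, 22), (9, 69, 19), (7, 73, 23), (5, 70, 13), (3, 70, 22), (1, 75, 25), (-1, 73, 26), (-3, 71, 17), (-5, 70, 20), (-7, 76, 30), (-9, 72, 22), (-11, 68, 18), (-13, 68, 23), (-15, 68, 26), (-17, 70, 26), (-19, 71, 23), (-21, 55, 32), (-23, 76, 12), (-25, 107, 8), (-27, 106, 10), (-29, 104, 10), (-31, 119, 5), (-33, 237, 2), (-35, 255, 0), (-37, 255, 0), (-39, 249, 16), (-41, 223, 103), (-43, 221, 106), (-45, 221, 107)]
```

Both views put the rails' middle at -4.7 mm in shaker y, so I shift the origin to (520.6, -289.6). I'll target the can centre at shaker x = +3.

```bash
python3 plan.py .5236 -.2900 .3 -97.1
```

```text
t 15.35 pos [ 0.5338 -0.1383  0.3079] turn [-0.   0.   0.1] then shift mm [  8.7 151.8   7.9] shift if before [  8.5 151.8   7.9] f [-0.41  0.98 -7.79] w 0.581
```

{"op": "apply_moves", "data": {
  "rows": [
    {"x":1,"y":15,"z":0,"ax":0,"ay":0,"az":0,"gripper":1},
    {"x":2,"y":25,"z":0,"ax":0,"ay":0,"az":0,"gripper":1},
    {"x":2,"y":30,"z":0,"ax":0,"ay":0,"az":0,"gripper":1},
    {"x":2,"y":30,"z":0,"ax":0,"ay":0,"az":0,"gripper":1},
    {"x":2,"y":25,"z":0,"ax":0,"ay":0,"az":0,"gripper":1}
  ]
}}

```text
clock: 15.77
position: [0.5269, -0.2658, 0.3082]
ee_rot: [0.998, -0.062, -0.0, 0.0]
ft_force: [-0.3, -0.4, -8.5]
grip_width: 0.578
grasp_force: 65.5
```

{"op": "apply_moves", "data": {
  "rows": [
    {"x":0,"y":15,"z":0,"ax":0,"ay":0,"az":0,"gripper":1},
    {"x":0,"y":8,"z":0,"ax":0,"ay":0,"az":0,"gripper":1},
    {"x":0,"y":4,"z":0,"ax":0,"ay":0,"az":0,"gripper":1},
    {"x":0,"y":0,"z":0,"ax":0,"ay":0,"az":0,"gripper":1},
    {"x":0,"y":0,"z":0,"ax":0,"ay":0,"az":0,"gripper":1}
  ]
}}

```text
clock: 16.18
position: [0.5243, -0.2899, 0.3081]
ee_rot: [0.998, -0.061, -0.0, -0.0]
ft_force: [0.7, 1.1, -8.9]
grip_width: 0.575
grasp_force: 65.6
```

```bash
python3 plan.py .5236 -.2900 .17 -97.1;python3 - <<'E'
import pickle;from h import *;from workcell import *
c={n:camera(n) for n in('wrist','scene','top')};pickle.dump(c,open('c3.pkl','wb'))
cv2.imwrite('pics/w3.png',np.hstack([c['wrist']['color'][:,130:510],cv2.resize(c['scene']['color'][80:230,200:360],(420,400),interpolation=2)])[:,:,::-1])
E
```

```text
t 16.18 pos [ 0.5243 -0.2899  0.3081] turn [-0.1  0.   0.1] then shift mm [ -0.7   0.2 138.1] shift if before [ -0.7   0.3 138.1] f [ 0.67  1.11 -8.91] w 0.575
```

View pics/w3.png

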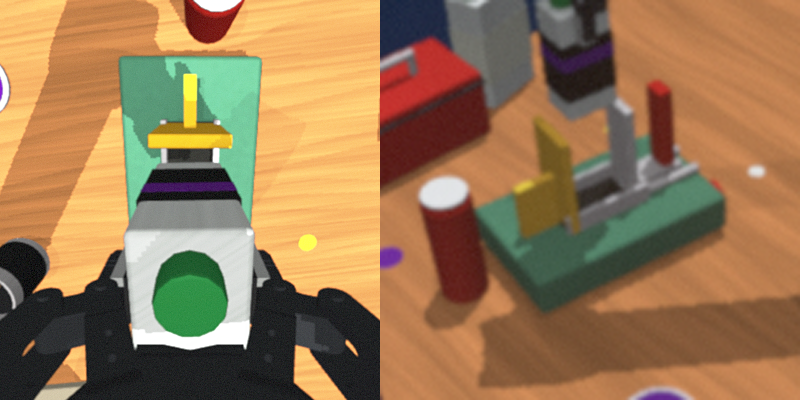

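The can is centred on the yellow plate and housing (column 190 for all three). Lowering it now.

{"op": "apply_moves", "data": {
  "rows": [
    {"x":0,"y":0,"z":10,"ax":0,"ay":0,"az":0,"gripper":1},
    {"x":0,"y":0,"z":15,"ax":0,"ay":0,"az":0,"gripper":1},
    {"x":0,"y":0,"z":15,"ax":0,"ay":0,"az":0,"gripper":1},
    {"x":0,"y":0,"z":15,"ax":0,"ay":0,"az":0,"gripper":1},
    {"x":0,"y":0,"z":15,"ax":0,"ay":0,"az":0,"gripper":1}
  ]
}}

```text
clock: 16.75
position: [0.5237, -0.2907, 0.2368]
ee_rot: [0.998, -0.062, -0.0, -0.0]
ft_force: [0.6, 0.9, -7.3]
grip_width: 0.575
grasp_force: 65.8
```

{"op": "apply_moves", "data": {
  "rows": [
    {"x":0,"y":0,"z":15,"ax":0,"ay":0,"az":0,"gripper":1},
    {"x":0,"y":0,"z":10,"ax":0,"ay":0,"az":0,"gripper":1},
    {"x":0,"y":0,"z":10,"ax":0,"ay":0,"az":0,"gripper":1},
    {"x":0,"y":0,"z":5,"ax":0,"ay":0,"az":0,"gripper":1},
    {"x":0,"y":0,"z":0,"ax":0,"ay":0,"az":0,"gripper":1}
  ]
}}

```text
clock: 17.17
position: [0.5234, -0.2909, 0.1972]
ee_rot: [0.998, -0.062, -0.001, -0.0]
ft_force: [-0.5, 0.2, -8.3]
grip_width: 0.576
grasp_force: 65.5
```

```bash
python3 plan.py .5236 -.2900 .163 -97.1
```

```text
t 17.17 pos [ 0.5234 -0.2909  0.1972] turn [-0.   0.1 -0. ] then shift mm [ 0.1 -1.  34.2] shift if before [ 0.1 -0.9 34.2] f [-0.45  0.25 -8.31] w 0.576
```

{"op": "apply_moves", "data": {
  "rows": [
    {"x":0,"y":-1,"z":5,"ax":0,"ay":0,"az":0,"gripper":1},
    {"x":0,"y":0,"z":5,"ax":0,"ay":0,"az":0,"gripper":1},
    {"x":0,"y":0,"z":5,"ax":0,"ay":0,"az":0,"gripper":1},
    {"x":0,"y":0,"z":5,"ax":0,"ay":0,"az":0,"gripper":1},
    {"x":0,"y":0,"z":5,"ax":0,"ay":0,"az":0,"gripper":1}
  ]
}}

```text
clock: 17.58
position: [0.5239, -0.2904, 0.1729]
ee_rot: [0.998, -0.062, 0.0, -0.0]
ft_force: [0.2, 0.1, -7.7]
grip_width: 0.58
grasp_force: 65.7
```

{"op": "apply_moves", "data": {
  "rows": [
    {"x":0,"y":0,"z":3,"ax":0,"ay":0,"az":0,"gripper":1},
    {"x":0,"y":0,"z":3,"ax":0,"ay":0,"az":0,"gripper":1},
    {"x":0,"y":0,"z":0,"ax":0,"ay":0,"az":0,"gripper":1}
  ]
}}

```text
clock: 17.83
position: [0.5236, -0.2903, 0.1666]
ee_rot: [0.998, -0.062, -0.0, -0.0]
ft_force: [-0.1, 0.2, -9.6]
grip_width: 0.58
grasp_force: 65.6
```

{"op": "apply_moves", "data": {
  "rows": [
    {"x":0,"y":0,"z":2,"ax":0,"ay":0,"az":0,"gripper":1},
    {"x":0,"y":0,"z":0,"ax":0,"ay":0,"az":0,"gripper":1}
  ]
}}

```text
clock: 18.0
position: [0.5239, -0.2904, 0.1651]
ee_rot: [0.998, -0.062, -0.0, -0.0]
ft_force: [-0.3, 0.5, -7.8]
grip_width: 0.576
grasp_force: 65.7
```

{"op": "apply_moves", "data": {
  "rows": [
    {"x":0,"y":0,"z":2,"ax":0,"ay":0,"az":0,"gripper":1},
    {"x":0,"y":0,"z":0,"ax":0,"ay":0,"az":0,"gripper":1}
  ]
}}

```text
clock: 18.17
position: [0.5242, -0.2906, 0.1638]
ee_rot: [0.998, -0.062, 0.001, 0.0]
ft_force: [0.1, 1.2, -2.5]
grip_width: 0.573
grasp_force: 66.0
```

{"op": "apply_moves", "data": {
  "rows": [
    {"x":0,"y":0,"z":1,"ax":0,"ay":0,"az":0,"gripper":1},
    {"x":0,"y":0,"z":0,"ax":0,"ay":0,"az":0,"gripper":1}
  ]
}}

```text
clock: 18.33
position: [0.5244, -0.2907, 0.1638]
ee_rot: [0.998, -0.062, 0.001, -0.0]
ft_force: [-2.9, 2.9, 7.1]
grip_width: 0.578
grasp_force: 67.1
```

Seated: the load is off the hand and z matches the cradle floor. Releasing, then moving over the handle.

{"op": "apply_moves", "data": {
  "rows": [
    {"x":0,"y":0,"z":-2,"ax":0,"ay":0,"az":0,"gripper":1},
    {"x":0,"y":0,"z":0,"ax":0,"ay":0,"az":0,"gripper":0},
    {"x":0,"y":0,"z":0,"ax":0,"ay":0,"az":0,"gripper":0},
    {"x":0,"y":0,"z":0,"ax":0,"ay":0,"az":0,"gripper":0},
    {"x":0,"y":0,"z":0,"ax":0,"ay":0,"az":0,"gripper":0}
  ]
}}

```text
clock: 18.75
position: [0.5241, -0.2906, 0.1646]
ee_rot: [0.998, -0.062, 0.0, 0.0]
ft_force: [-0.1, 0.4, 0.2]
grip_width: 0.998
grasp_force: 0.0
```

{"op": "apply_moves", "data": {
  "rows": [
    {"x":0,"y":0,"z":-15,"ax":0,"ay":0,"az":0,"gripper":0},
    {"x":0,"y":0,"z":-30,"ax":0,"ay":0,"az":0,"gripper":0},
    {"x":0,"y":0,"z":-35,"ax":0,"ay":0,"az":0,"gripper":0},
    {"x":0,"y":0,"z":-25,"ax":0,"ay":0,"az":0,"gripper":0},
    {"x":-20,"y":0,"z":0,"ax":0,"ay":0,"az":0,"gripper":0}
  ]
}}

```text
clock: 19.17
position: [0.5078, -0.2885, 0.2743]
ee_rot: [0.998, -0.061, 0.004, 0.002]
ft_force: [-0.1, -0.9, -0.2]
grip_width: 0.999
grasp_force: 0.0
```

{"op": "apply_moves", "data": {
  "rows": [
    {"x":-30,"y":0,"z":0,"ax":0,"ay":0,"az":0,"gripper":0},
    {"x":-30,"y":0,"z":0,"ax":0,"ay":0,"az":0,"gripper":0},
    {"x":-15,"y":0,"z":0,"ax":0,"ay":0,"az":0,"gripper":0},
    {"x":0,"y":0,"z":0,"ax":0,"ay":0,"az":0,"gripper":0},
    {"x":0,"y":0,"z":0,"ax":0,"ay":0,"az":0,"gripper":0}
  ]
}}

```text
clock: 19.58
position: [0.4296, -0.2785, 0.2698]
ee_rot: [0.998, -0.062, 0.001, -0.001]
ft_force: [-0.1, 1.0, -0.2]
grip_width: 0.997
grasp_force: 0.0
```

```bash
python3 plan.py .4263 -.2779 .163 -97.1;python3 - <<'E'
import pickle;from h import *;from workcell import *
c={n:camera(n) for n in('wrist','scene')};pickle.dump(c,open('c4.pkl','wb'))
w=c['wrist']
for b in blobs(w['color'],(0,150,60),(8,255,255),(200,100,480,399),100)+blobs(w['color'],(172,150,60),(180,255,255),(200,100,480,399),100):print(cv2.boundingRect(b),rect(w,b,.189))
cv2.imwrite('pics/w4.png',np.hstack([w['color'][:,130:510],cv2.resize(c['scene']['color'][80:230,200:360],(420,400),interpolation=2)])[:,:,::-1])
E
```

```text
t 19.58 pos [ 0.4296 -0.2785  0.2698] turn [-0.1 -0.1 -0. ] then shift mm [ -3.3  -0.2 106.8] shift if before [ -3.6  -0.  106.8] f [-0.07  1.01 -0.25] w 0.997
(273, 207, 24, 8) (array([ 429.9, -252.1]), array([17.4,  5.6]), 83.0)
(299, 175, 41, 54) (array([ 433.3, -278.7]), array([30.5, 41.8]), 83.0)
```

View pics/w4.png

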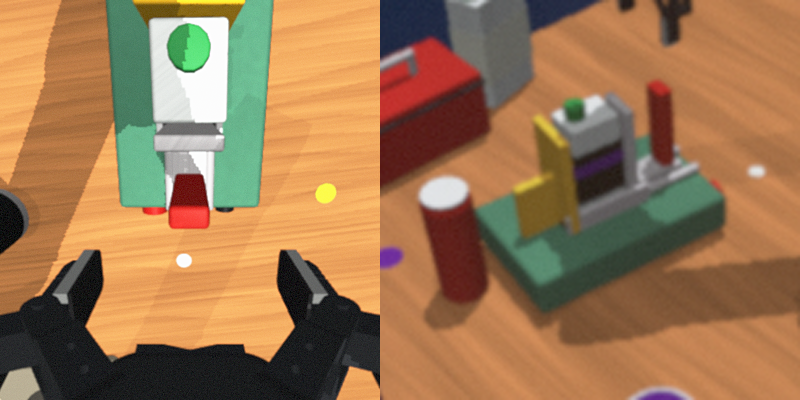

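The can stands upright in the cradle between the plates. The handle top is at (190,217) in the left part of the picture, about (0.423, -0.278). I'll grip it across its 32 mm.

{"op": "apply_moves", "data": {
  "rows": [
    {"x":-6,"y":0,"z":10,"ax":0,"ay":0,"az":0,"gripper":0},
    {"x":0,"y":0,"z":25,"ax":0,"ay":0,"az":0,"gripper":0},
    {"x":0,"y":0,"z":25,"ax":0,"ay":0,"az":0,"gripper":0},
    {"x":0,"y":0,"z":25,"ax":0,"ay":0,"az":0,"gripper":0},
    {"x":0,"y":0,"z":15,"ax":0,"ay":0,"az":0,"gripper":0}
  ],
  "newtons": 30
}}

```text
clock: 20.1
position: [0.4235, -0.2775, 0.1667]
ee_rot: [0.998, -0.062, -0.001, 0.0]
ft_force: [-0.2, 0.5, 0.2]
grip_width: 0.998
grasp_force: 0.0
```

{"op": "apply_moves", "data": {
  "rows": [
    {"x":0,"y":0,"z":6,"ax":0,"ay":0,"az":0,"gripper":0},
    {"x":0,"y":0,"z":0,"ax":0,"ay":0,"az":0,"gripper":0.4},
    {"x":0,"y":0,"z":0,"ax":0,"ay":0,"az":0,"gripper":1},
    {"x":0,"y":0,"z":0,"ax":0,"ay":0,"az":0,"gripper":1},
    {"x":0,"y":0,"z":0,"ax":0,"ay":0,"az":0,"gripper":1}
  ]
}}

```text
clock: 20.52
position: [0.4244, -0.2782, 0.1643]
ee_rot: [0.998, -0.062, 0.001, 0.0]
ft_force: [-0.7, -0.0, 0.1]
grip_width: 0.456
grasp_force: 0.0
```

{"op": "apply_moves", "data": {
  "rows": [
    {"x":0,"y":0,"z":0,"ax":0,"ay":0,"az":0,"gripper":1},
    {"x":0,"y":0,"z":0,"ax":0,"ay":0,"az":0,"gripper":1},
    {"x":0,"y":0,"z":0,"ax":0,"ay":0,"az":0,"gripper":1}
  ]
}}

```text
clock: 20.77
position: [0.4247, -0.277, 0.1644]
ee_rot: [0.998, -0.062, 0.001, -0.001]
ft_force: [-1.0, 5.6, 6.8]
grip_width: 0.371
grasp_force: 32.0
```

{"op": "apply_moves", "data": {
  "rows": [
    {"x":2,"y":0,"z":0,"ax":0,"ay":0,"az":0,"gripper":1},
    {"x":2,"y":0,"z":0,"ax":0,"ay":0,"az":0,"gripper":1},
    {"x":2,"y":0,"z":0,"ax":0,"ay":0,"az":0,"gripper":1},
    {"x":2,"y":0,"z":0,"ax":0,"ay":0,"az":0,"gripper":1}
  ],
  "newtons": 50
}}

```text
clock: 21.1
position: [0.4324, -0.2779, 0.1645]
ee_rot: [0.998, -0.062, 0.001, -0.001]
ft_force: [-5.4, 7.7, 12.0]
grip_width: 0.373
grasp_force: 49.7
```

{"op": "apply_moves", "data": {
  "rows": [
    {"x":1.5,"y":0,"z":0,"ax":0,"ay":0,"az":0,"gripper":1},
    {"x":1.5,"y":0,"z":0,"ax":0,"ay":0,"az":0,"gripper":1}
  ]
}}

```text
clock: 21.27
position: [0.4349, -0.2782, 0.1645]
ee_rot: [0.998, -0.062, 0.0, -0.001]
ft_force: [-6.5, 8.0, 12.8]
grip_width: 0.37
grasp_force: 49.8
```

{"op": "apply_moves", "data": {
  "rows": [
    {"x":1,"y":0,"z":0,"ax":0,"ay":0,"az":0,"gripper":1},
    {"x":0,"y":0,"z":0,"ax":0,"ay":0,"az":0,"gripper":1}
  ]
}}

```text
clock: 21.43
position: [0.4361, -0.2784, 0.1645]
ee_rot: [0.998, -0.062, 0.0, -0.001]
ft_force: [-3.4, 7.6, 10.9]
grip_width: 0.371
grasp_force: 49.6
```

{"op": "apply_moves", "data": {
  "rows": [
    {"x":1,"y":0,"z":0,"ax":0,"ay":0,"az":0,"gripper":1},
    {"x":1,"y":0,"z":0,"ax":0,"ay":0,"az":0,"gripper":1}
  ]
}}

```text
clock: 21.6
position: [0.4379, -0.2786, 0.1645]
ee_rot: [0.998, -0.062, 0.0, -0.001]
ft_force: [-6.1, 8.3, 12.2]
grip_width: 0.373
grasp_force: 49.7
```

{"op": "apply_moves", "data": {
  "rows": [
    {"x":1,"y":0,"z":0,"ax":0,"ay":0,"az":0,"gripper":1},
    {"x":0,"y":0,"z":0,"ax":0,"ay":0,"az":0,"gripper":1}
  ]
}}

```text
clock: 21.77
position: [0.439, -0.2788, 0.1645]
ee_rot: [0.998, -0.062, 0.0, -0.001]
ft_force: [-5.1, 7.8, 11.6]
grip_width: 0.37
grasp_force: 49.6
```

{"op": "apply_moves", "data": {
  "rows": [
    {"x":1,"y":0,"z":0,"ax":0,"ay":0,"az":0,"gripper":1},
    {"x":0,"y":0,"z":0,"ax":0,"ay":0,"az":0,"gripper":1}
  ]
}}

```text
clock: 21.93
position: [0.44, -0.2789, 0.1645]
ee_rot: [0.998, -0.062, 0.0, -0.001]
ft_force: [-5.1, 7.4, 11.1]
grip_width: 0.37
grasp_force: 49.7
```

{"op": "apply_moves", "data": {
  "rows": [
    {"x":1,"y":0,"z":0,"ax":0,"ay":0,"az":0,"gripper":1},
    {"x":0,"y":0,"z":0,"ax":0,"ay":0,"az":0,"gripper":1}
  ]
}}

```text
clock: 22.1
position: [0.44, -0.2789, 0.1645]
ee_rot: [0.998, -0.062, -0.001, -0.002]
ft_force: [-10.6, 10.3, 17.4]
grip_width: 0.367
grasp_force: 50.2
```

{"op": "apply_moves", "data": {
  "rows": [
    {"x":1,"y":0,"z":0,"ax":0,"ay":0,"az":0,"gripper":1},
    {"x":0,"y":0,"z":0,"ax":0,"ay":0,"az":0,"gripper":1}
  ]
}}

```text
clock: 22.27
position: [0.44, -0.2789, 0.1645]
ee_rot: [0.998, -0.062, -0.002, -0.002]
ft_force: [-18.6, 12.2, 23.9]
grip_width: 0.368
grasp_force: 50.8
```

{"op": "apply_moves", "data": {
  "rows": [
    {"x":1,"y":0,"z":0,"ax":0,"ay":0,"az":0,"gripper":1},
    {"x":0,"y":0,"z":0,"ax":0,"ay":0,"az":0,"gripper":1}
  ]
}}

```text
clock: 22.43
position: [0.44, -0.2789, 0.1644]
ee_rot: [0.998, -0.062, -0.003, -0.003]
ft_force: [-24.5, 15.6, 28.5]
grip_width: 0.366
grasp_force: 51.5
```

The clamp has stopped: the force rises sharply with no travel. I'll relax the push, let go and retreat upward.

{"op": "apply_moves", "data": {
  "rows": [
    {"x":-2,"y":0,"z":0,"ax":0,"ay":0,"az":0,"gripper":1},
    {"x":0,"y":0,"z":0,"ax":0,"ay":0,"az":0,"gripper":1},
    {"x":0,"y":0,"z":0,"ax":0,"ay":0,"az":0,"gripper":0},
    {"x":0,"y":0,"z":0,"ax":0,"ay":0,"az":0,"gripper":0},
    {"x":0,"y":0,"z":0,"ax":0,"ay":0,"az":0,"gripper":0}
  ]
}}

```text
clock: 22.85
position: [0.4408, -0.2801, 0.1637]
ee_rot: [0.998, -0.062, 0.001, 0.0]
ft_force: [-0.0, -0.7, 0.4]
grip_width: 0.779
grasp_force: 0.0
```

{"op": "apply_moves", "data": {
  "rows": [
    {"x":0,"y":0,"z":0,"ax":0,"ay":0,"az":0,"gripper":0},
    {"x":0,"y":0,"z":0,"ax":0,"ay":0,"az":0,"gripper":0},
    {"x":0,"y":0,"z":-15,"ax":0,"ay":0,"az":0,"gripper":0},
    {"x":0,"y":0,"z":-30,"ax":0,"ay":0,"az":0,"gripper":0},
    {"x":0,"y":0,"z":-35,"ax":0,"ay":0,"az":0,"gripper":0}
  ]
}}

```text
clock: 23.27
position: [0.4395, -0.2796, 0.2429]
ee_rot: [0.998, -0.062, -0.002, -0.0]
ft_force: [2.2, 0.3, 0.4]
grip_width: 1.002
grasp_force: 0.0
```

{"op": "apply_moves", "data": {
  "rows": [
    {"x":0,"y":0,"z":-30,"ax":0,"ay":0,"az":0,"gripper":0},
    {"x":-20,"y":0,"z":-10,"ax":0,"ay":0,"az":0,"gripper":0},
    {"x":-15,"y":0,"z":0,"ax":0,"ay":0,"az":0,"gripper":0},
    {"x":0,"y":0,"z":0,"ax":0,"ay":0,"az":0,"gripper":0},
    {"x":0,"y":0,"z":0,"ax":0,"ay":0,"az":0,"gripper":0}
  ]
}}

```text
clock: 23.68
position: [0.4057, -0.2756, 0.2835]
ee_rot: [0.998, -0.062, 0.001, -0.001]
ft_force: [0.3, 0.5, 0.2]
grip_width: 1.003
grasp_force: 0.0
```

Run:
```python
from h import *;from workcell import *
w=camera('wrist');s=camera('scene')
cv2.imwrite('pics/w5.png',np.hstack([w['color'][:,130:510],cv2.resize(s['color'][80:310,200:440],(417,400),interpolation=2)])[:,:,::-1])
```

```text
(no output)
```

View pics/w5.png

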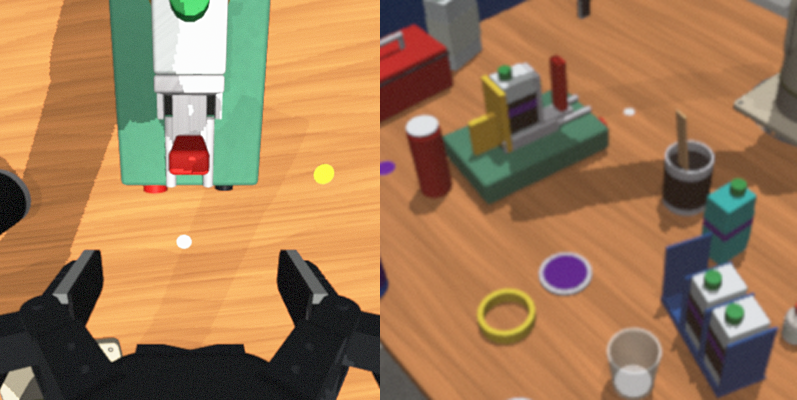

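The can is held between the clamp plate (190,82) and the yellow plate, and the other two cans stand in their bays at (712,290) and (740,320). Everything else is where it was.

```bash
python3 -c "
from workcell import *
print(hand_in())"
```

```text
the job is handed in; nothing more can be done
None
```

The job is handed in: the full can (about 0.8 kg) is in the cradle with the clamp stopped firmly against it, the two lighter cans (about 0.18 and 0.37 kg) are back in their rack bays, and nothing else was moved; it took about 24 s.

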